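# Raise the palette tray's handle and hold the tray over the shadow box

## Task

The white palette tray's carrying handle is folded down at one side: swing it up until it stands upright against its stop, with the tray still standing on the table, then lift the tray by the handle's wooden grip and carry it over to the black shadow box. Finish while still holding it by the grip, still and level over the middle of the box and a few centimetres clear above it, with the gripper alone carrying it. The loose wooden ball must never leave its round pocket in the tray, and the jars and the bottle stay where they are.

Things in the scene. Friction and masses are not known exactly. Their poses are not given: they have to be found in the camera images.
- tray: loose white plastic palette tray, 120 mm (its x) by 200 mm (its y), about 0.45 kg (varies), outer wall 16 mm high, with two end posts 42 mm high at y = +-98 mm that carry the handle's hinge (axis along the tray's y, at x = 0, 30 mm above the underside). Four shallow paint wells in the -y half, one round pocket holding the ball in the +y half. Origin: centre of the underside, z up; the centre of mass lies near the middle of the tray. It stands on the table.
- handle (a joint): angle in rad of the U-shaped bail handle hinged to the tray: 0 = folded flat towards the tray's -x side, 1.571 = upright over the tray, where it meets its stop. The hinge is stiff with friction (about 0.055 N m, so about 0.5 to 1 N at the grip moves it): the handle stays where it is left. It starts between 0.1 and 0.6 rad. Pushing hard against the stop would shove the tray.
- handle_grip (a point): middle of the handle's grip, a round wooden bar 16 mm in diameter and 100 mm long, parallel to the tray's y axis, 115 mm from the hinge axis, so that the upright grip is 145 mm above the tray's underside, over its centre. Steel wire 6 mm thick joins it to the side arms at y = +-107 mm. The tray hangs from it. This point is on the bar's axis.
- ball_center (a point): centre of the loose plain wooden ball, 32 mm in diameter, 15 g, lying in the tray's round pocket
- pocket (a point): where the ball's centre is when it rests in the middle of the pocket: at x = 0, y = +45 mm, 22 mm above the underside in the tray's frame. The pocket is round, 40 mm inside, its floor 6 mm above the underside and its rim 4 mm above that floor; the ball has about 9 mm of play each way and rolls over the rim if tipped some 40 degrees or jerked.
- shadow_box: black open wooden box frame with a sunken painted panel, fixed to the table, 160 mm (its x) by 200 mm (its y), 45 mm high, walls 16 mm thick. Origin: centre of the underside.
- sample_jar: bystander: round paint jar with white lid, 68 mm in diameter, 85 mm high. Origin: centre of the underside.
- pigment_jar: bystander: small round jar with black lid, 40 mm in diameter, 42 mm high. Origin: centre of the underside.
- ink_bottle: bystander: small dark green bottle with a black cap, 40 mm in diameter, 75 mm high. Origin: centre of the underside.
There are look-alikes about, which are no part of the job. Of the things shaped like the part that bears ball_center, the wooden one is meant.

How it is judged:
On the way, in this order (a step that is already met when the one before it is completed fails the run):
1. the handle stands upright at its stop (within about 6 degrees) while the tray stands on the table (value of joint handle above 1.46 rad and height (world z) of tray below 0.01 m and angle between tray's own z axis and vertical below 0.1 rad), for 0.2 s.
2. the tray is lifted by the grip, the ball in its pocket (height (world z) of tray above 0.03 m and distance between the grasp point and handle_grip below 0.05 m and distance between ball_center and pocket below 0.02 m), for 0.2 s.
At the end, for the whole second after the job is handed in: Fingers hold the tray by the grip (within 50 mm of its middle), handle within 10 deg of upright; tray centre within 40 mm of the box centre, underside 10-120 mm above the box, not touching it, level within 8 deg, still (30 mm/s, 0.2 rad/s), ball in its pocket (horizontal distance between tray and shadow_box below 0.04 m and height (world z) of tray between 0.055 and 0.165 m and angle between tray's own z axis and vertical below 0.14 rad and value of joint handle above 1.4 rad and linear speed of tray below 0.03 m/s and angular speed of tray below 0.2 rad/s and distance between ball_center and pocket below 0.02 m and contact force between tray and the fingers above 1 N and distance between the grasp point and handle_grip below 0.05 m and contact force between tray and shadow_box below 0.1 N); the arm keeps its last pose, push and grip.
It fails at once if the ball leaves its pocket (distance between ball_center and pocket above 0.022 m).
It fails at once if a jar or the bottle is moved by more than 30 mm (distance of any of sample_jar, pigment_jar, ink_bottle from where it was at the start of the episode above 0.03 m).
It also fails if it takes over 58 s, if anything falls off the work surface, if the arm or the gripper's body presses on something with over 40 N, if the wrist force passes 120 N, or if a joint passes its speed limit or range.

## Robot

A 7-joint arm with a two-finger parallel gripper is mounted at the origin on the work surface. World frame = base frame: x ahead of the robot, y to its left, z up, the work surface at z = 0. Lengths are in m, angles in rad, forces in N, time in s.
With the tool pointing down it reaches from about 0.4 to 0.85 m from the base axis. Payload 10.4 kg.
Tool frame: the origin (TCP) lies on the mounting face of the last link; the fingertips stand r.tips_ahead ahead of it and the grasp point (between the pads) lies 164 mm ahead of it (r.tips_ahead is the distance from the TCP to the fingertips, in m); z points along the fingers, y is the line along which they close (so a half turn about z gives the same grasp; the last joint's range is limited). The gripper opens to 87 mm and grips with 3 to 60 N. Pads are 19 mm wide; open, the fingers measure 117 mm over their backs; the gripper's body (75 mm by 190 mm) begins 51 mm behind the grasp point.
Start: joints at [-1.358, 0.332, -0.065, 1.46, 0.022, 1.35, -0.088], TCP at [0.146, 0.608, 0.405] pointing down, gripper open.
Joint ranges: [-2.6, 2.6], [-0.5, 2.12], [-1.47, 1.34], [0.16, 2.42], [-1.27, 4.41], [0.06, 2.06], [-2.6, 2.6]. Speed limits (rad/s): [2.22, 2.22, 2.79, 2.79, 3.14, 3.14, 3.14].

## Interface

Orientations are given as a unit quaternion [x, y, z, w].
In Python, from bench import telemetry, imaging, job, r gives the robot as it stands.
- The arm moves only by the tool move_arm, never from a script. Its argument "steps" is a list of rows, each an object of numbers: "dx", "dy", "dz": the shift along the tool's x, y, z in cm; "spin": the turn about the tool's z in rad. In form: [{"dx": .., "dy": .., "dz": .., "spin": ..}, ...]. A call has 1 to 12 rows; each row shifts and turns the commanded pose from where the row before left it, along the tool's axes as they then stand; what a row does not reach is not made up. A row lasts 1/10 s, in which the tool goes at most 50 mm and 8.59 degrees, less where a joint would pass 70% of its speed; a pose out of reach is approached as far as the arm can. A call with a gripper value outside its range is refused whole. "claw" is the finger opening in cm, from 0 to 8.7, set as the call begins (left out, the last holds). The fingers move at their own pace and stop on an object; "squeeze" is the grip in N (left out, the last holds). Time passes only in rows, so rows that do not move let the fingers close. It gives the time, the measured TCP pose, the force, the opening and the grip force at its end, in the units of the state.
- telemetry.read_state(): the state, without advancing time (a new reading comes with each control period).
- imaging.camera(name): name is "scene" or "top"; returns a dict with "img" (480x640x3 uint8, red, green, blue), "camera_matrix" (3x3 intrinsics, pixels), "R" (3x3) and "t" (3): a world point X has camera coordinates R X + t. Camera axes: x right, y down, z forward; pixel columns grow to the right and rows downward; lengths in m; the calibration is good to about 2 mm. A picture is of the moment at which its call begins. There is no depth.
- job.close_job(): hands the job in; it is judged then, once.
The state is a dict: "time": time; "joint_positions": joint angles; "joint_vel": joint speeds; "joint_torque": joint torques, N m; "ee_pos": TCP position; "eef_rot": TCP orientation; "ft_force": force on the tool from outside, world axes, zero at the start; "torque": the same for the moment, N m; "width": finger opening in m; "grip_force": force on a finger pad.
Only numpy, scipy, OpenCV 4.12 (cv2) and the standard library are available. Lean on these libraries where they do the work, as an engineer would, in place of code of your own. Each camera call takes 0.05 s, during which the arm holds its last target. There are 200 camera calls.

## Working session

There is one attempt and no reset: what is moved stays moved. The work goes in short steps, Python scripts to look and compute and a tool call to move; the robot and the scene stay as the last step left them, time stands still between calls to the robot, and variables do not carry over. Pictures are saved under pics/ and viewed, at most 10 in all, crops included, and the job is handed in when it is done.

Besides the shell and the picture viewer there is one more tool, called as name(argument=value, ...), one argument or row to a line, values as JSON. move_arm: Moves the arm, as the interface text tells. Its arguments: {"type":"object","properties":{"steps":{"type":"array","items":{"type":"object","properties":{"dx":{"type":"number"},"dy":{"type":"number"},"dz":{"type":"number"},"spin":{"type":"number"}}}},"claw":{"type":"number"},"squeeze":{"type":"number"}},"required":["steps"]}

```bash
mkdir -p pics && python3 - <<'E'
from bench import telemetry, imaging, job, r
import cv2,numpy as np
s=telemetry.read_state()
print({k:np.round(v,3).tolist() for k,v in s.items()}, r.tips_ahead)
for n in("top","scene"):
    c=imaging.camera(n); cv2.imwrite(f"pics/{n}0.png",c["img"][:,:,::-1]); np.savez(f"{n}0.npz",**c)
    print(n,c["camera_matrix"].round(1).tolist(),c["R"].round(3).tolist(),c["t"].round(3).tolist())
E
```

```text
{'time': 0.0, 'joint_positions': [-1.358, 0.333, -0.065, 1.461, 0.022, 1.35, -0.089], 'joint_vel': [0.0, -0.001, -0.002, 0.001, -0.001, 0.001, 0.002], 'joint_torque': [0.001, -62.324, 0.025, -38.99, -0.061, 0.04, 0.0], 'ee_pos': [0.146, 0.608, 0.404], 'eef_rot': [0.118, 0.993, -0.001, -0.0], 'ft_force': [0.616, 0.085, 0.695], 'torque': [-0.069, 0.011, 0.016], 'grip_force': 0.0, 'width': 0.087} 0.1822
top [[452.8, 0.0, 325.6], [0.0, 452.8, 234.7], [0.0, 0.0, 1.0]] [[0.022, -1.0, -0.004], [-0.984, -0.021, -0.176], [0.176, 0.008, -0.984]] [-0.018, 0.611, 0.906]
scene [[561.3, 0.0, 323.2], [0.0, 561.3, 250.2], [0.0, 0.0, 1.0]] [[0.726, 0.687, 0.012], [0.491, -0.506, -0.709], [-0.481, 0.521, -0.706]] [-0.427, -0.275, 1.215]
```

View pics/top0.png

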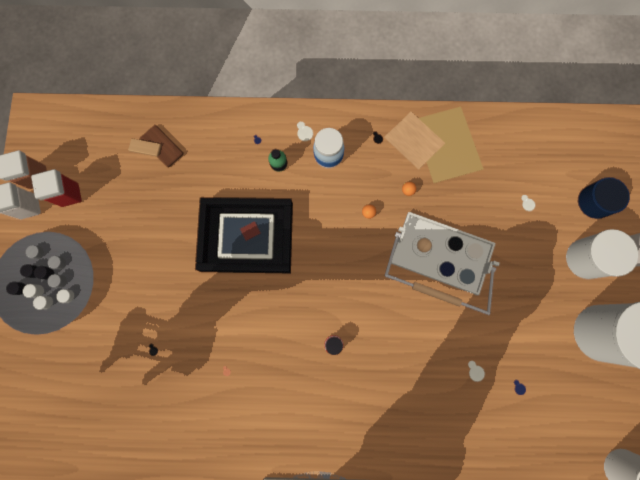

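View pics/scene0.png

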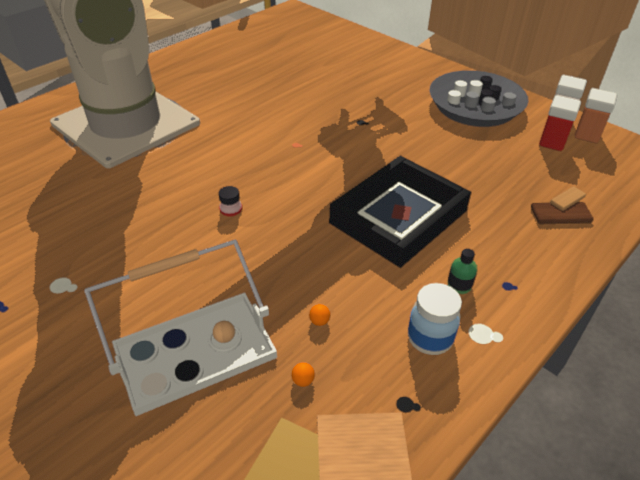

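The top view shows the tray at about (441,253), with its handle folded towards the bottom of the image and the grip at about (437,295). The box is at (245,235), the sample jar at (329,147), the ink bottle at (278,160) and the pigment jar at (334,346).

Candidates for the ball:
- Wooden ball in the round pocket at (425,245). This is the one meant.
- Orange balls on the table at (369,212) and (409,188), which are look-alikes.

There is only one tray and one black box. I'll check the choice in a close crop.

```bash
python3 - <<'E'
import cv2,numpy as np
a=cv2.imread("pics/top0.png")[200:325,375:510]; b=cv2.imread("pics/scene0.png")[235:415,80:285]
a=cv2.resize(a,None,fx=2.9,fy=2.9,interpolation=cv2.INTER_CUBIC);b=cv2.resize(b,None,fx=2,fy=2,interpolation=cv2.INTER_CUBIC)
h=max(a.shape[0],b.shape[0]);o=np.zeros((h,a.shape[1]+b.shape[1],3),np.uint8)
o[:a.shape[0],:a.shape[1]]=a;o[:b.shape[0],a.shape[1]:]=b
print(a.shape,b.shape);cv2.imwrite("pics/crop0.png",o)
E
```

```text
(362, 392, 3) (360, 410, 3)
```

View pics/crop0.png

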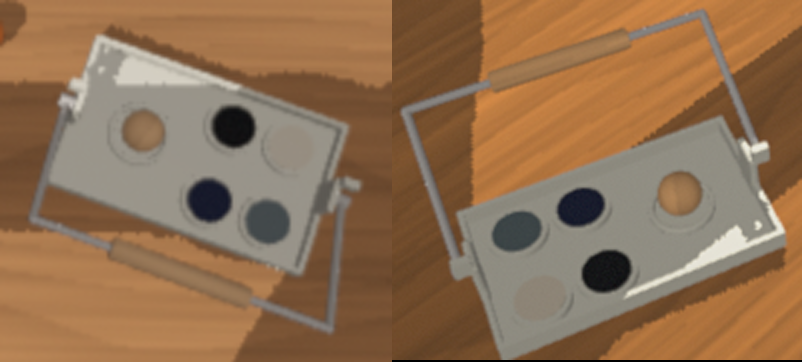

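The crop confirms it: the ball with wood grain sits in the round pocket at about (425,245) in the top image. The handle is folded towards -x, with the grip ends at about (413,286) and (461,302). Next I fit the poses.

```bash
cat > h.py <<'E'
import numpy as np
from scipy.optimize import least_squares
def proj(c,X): 
    p=np.atleast_2d(X)@c["R"].T+c["t"]; q=p@c["camera_matrix"].T; return q[:,:2]/q[:,2:]
def back(c,uv,z):
    d=np.linalg.inv(c["camera_matrix"])@[*uv,1]; o=-c["R"].T@c["t"]; d=c["R"].T@d
    return o+d*(z-o[2])/d[2]
def W(p,P): 
    x,y,w=p[:3]; c,s=np.cos(w),np.sin(w); P=np.atleast_2d(P)
    return np.c_[x+c*P[:,0]-s*P[:,1],y+s*P[:,0]+c*P[:,1],P[:,2]]
def hp(a,y): return [-.115*np.cos(a),y,.03+.115*np.sin(a)]
E
python3 - <<'E'
from h import *
T=np.load("top0.npz");S=np.load("scene0.npz")
t=lambda L:np.array(L)/2.9+[375,200]
s=lambda L:(np.array(L)-[392,0])/2+[80,235]
rim=[[.06,.1,.016],[.06,-.1,.016],[-.06,-.1,.016],[-.06,.1,.016]]
tu=t([[100,37],[347,127],[299,272],[50,183],[32,220],[331,330],[110,248],[250,297]])
su=s([[784,235],[460,212],[723,117],[703,12],[404,110],[630,38],[490,83]])
def f(p):
    H=[hp(p[3],y) for y in(.107,-.107,.05,-.05)]
    return np.r_[(proj(T,W(p,rim+H))-tu).ravel(),(proj(S,W(p,[rim[0],rim[2],rim[3]]+H))-su).ravel()]
o=least_squares(f,[.55,-.25,-.3,.4],loss='soft_l1');p=o.x
print("tray",p.round(4),f(p).reshape(-1,2).round(1).tolist())
G=W(p,[hp(p[3],0),hp(p[3],.05),hp(p[3],-.05),[0,0,.145],[0,.098,.042],[0,-.098,.042]]);print(G.round(4))
print("ball",back(T,t([144,130]),.022).round(4),"pocket",W(p,[0,.045,.022]).round(4))
b=[[.08,.1,.045],[.08,-.1,.045],[-.08,-.1,.045],[-.08,.1,.045]]
bu=np.array([[201,198],[292,199],[292,272],[197,272]])
g=lambda q:(proj(T,W(q,b))-bu).ravel()
o=least_squares(g,[.6,.15,0],loss='soft_l1');print("box",o.x.round(4),g(o.x).round(1))
for n,u,z in(("sample",(329,140),.085),("ink",(276,154),.075),("pig",(334,345),.042)):print(n,back(T,u,z).round(3))
E
```

```text
tray [ 0.5853 -0.2624 -0.3436  0.5227] [[-0.8, -1.5], [0.2, -0.9], [0.2, 0.6], [-1.6, -1.7], [-0.4, -1.6], [-1.6, -1.0], [-0.5, -1.1], [-1.1, 0.0], [-0.4, -0.7], [-2.9, -0.2], [-1.3, -0.4], [-0.8, 0.8], [0.2, 0.0], [-1.3, -0.2], [-0.6, -0.2]]
[[ 0.4915 -0.2288  0.0874]
 [ 0.5083 -0.1818  0.0874]
 [ 0.4746 -0.2759  0.0874]
 [ 0.5853 -0.2624  0.145 ]
 [ 0.6183 -0.1701  0.042 ]
 [ 0.5523 -0.3547  0.042 ]]
ball [ 0.5997 -0.2215  0.022 ] pocket [[ 0.6005 -0.22    0.022 ]]
box [0.6098 0.1662 0.0195] [-0.2  0.4  0.8 -0.5 -0.4  0.1 -0.1 -0.1]
sample [ 0.811 -0.008  0.085]
ink [0.781 0.105 0.075]
pig [ 0.384 -0.027  0.042]
```

move_arm(
  steps=[
    {"spin": 0.14},
    {"spin": 0.14},
    {"spin": 0.14},
    {"spin": 0.14},
    {"spin": 0.14},
    {"spin": 0.14},
    {"spin": 0.14},
    {"spin": 0.14},
    {"spin": 0.14},
    {"spin": 0.14},
    {"spin": 0.14},
    {"spin": 0.14},
  ],
  claw=5,
)

```text
$.steps[0]: bad value
```

```bash
cat >> h.py <<'E'
from scipy.spatial.transform import Rotation as Rot
def go(target_g, print_=True):
    "tool-frame shift in cm from present pose to world grasp-point target"
    from bench import telemetry
    s=telemetry.read_state(); R=Rot.from_quat(s["eef_rot"])
    g=np.array(s["ee_pos"])+R.apply([0,0,.164])
    d=R.inv().apply(np.array(target_g)-g)*100
    ty=R.apply([0,1,0])
    print("t",round(s["time"],2),"g",g.round(4),"toolyang",np.arctan2(ty[1],ty[0]).round(4),"d_cm",d.round(2),"F",np.round(s["ft_force"],2),"w",round(s["width"],4),"gf",round(s["grip_force"],1))
    return d
E
python3 - <<'E'
from h import *
go([.5,.35,.24]); go([.4915,-.2288,.24])
E
```

```text
t 0.1 g [0.1459 0.6074 0.2401] toolyang 1.335 d_cm [-4.044e+01 -1.676e+01  3.000e-02] F [0.13 0.04 0.25] w 0.0872 gf 0.0
t 0.1 g [0.1459 0.6074 0.2401] toolyang 1.335 d_cm [-53.13 -73.23   0.1 ] F [0.13 0.04 0.25] w 0.0872 gf 0.0
```

Every row needs all four numbers, it seems.

move_arm(
  steps=[
    {"dx": 0, "dy": 0, "dz": 0, "spin": 0.14},
    {"dx": 0, "dy": 0, "dz": 0, "spin": 0.14},
    {"dx": 0, "dy": 0, "dz": 0, "spin": 0.14},
    {"dx": 0, "dy": 0, "dz": 0, "spin": 0.14},
    {"dx": 0, "dy": 0, "dz": 0, "spin": 0.14},
    {"dx": 0, "dy": 0, "dz": 0, "spin": 0.14},
    {"dx": 0, "dy": 0, "dz": 0, "spin": 0.14},
    {"dx": 0, "dy": 0, "dz": 0, "spin": 0.14},
    {"dx": 0, "dy": 0, "dz": 0, "spin": 0.14},
    {"dx": 0, "dy": 0, "dz": 0, "spin": 0.14},
    {"dx": 0, "dy": 0, "dz": 0, "spin": 0.14},
    {"dx": 0, "dy": 0, "dz": 0, "spin": 0.14},
  ],
  claw=5,
)

```text
time: 1.3
ee_pos: [0.146, 0.6076, 0.4043]
eef_rot: [0.82, 0.573, -0.0, 0.0]
ft_force: [0.7, -0.4, -0.7]
width: 0.0502
grip_force: 0.0
```

```bash
python3 - <<'E'
from h import *
a=go([.5,.35,.24]); b=go([.4915,-.2288,.24]);print(b-a)
E
```

```text
t 1.3 g [0.1459 0.6075 0.2403] toolyang -0.3508 d_cm [-12.02  42.1    0.05] F [ 0.75 -0.37 -0.72] w 0.0502 gf 0.0
t 1.3 g [0.1459 0.6075 0.2403] toolyang -0.3508 d_cm [-66.66  61.19   0.09] F [ 0.75 -0.37 -0.72] w 0.0502 gf 0.0
[-5.46476279e+01  1.90906173e+01  4.47384485e-02]
```

move_arm(
  steps=[
    {"dx": -1, "dy": 3.5, "dz": 0, "spin": 0},
    {"dx": -1, "dy": 3.5, "dz": 0, "spin": 0},
    {"dx": -1, "dy": 3.5, "dz": 0, "spin": 0},
    {"dx": -1, "dy": 3.5, "dz": 0, "spin": 0},
    {"dx": -1, "dy": 3.5, "dz": 0, "spin": 0},
    {"dx": -1, "dy": 3.5, "dz": 0, "spin": 0},
    {"dx": -1, "dy": 3.5, "dz": 0, "spin": 0},
    {"dx": -1, "dy": 3.5, "dz": 0, "spin": 0},
    {"dx": -1, "dy": 3.5, "dz": 0, "spin": 0},
    {"dx": -1, "dy": 3.5, "dz": 0, "spin": 0},
    {"dx": -1, "dy": 3.5, "dz": 0, "spin": 0},
    {"dx": -1, "dy": 3.5, "dz": 0, "spin": 0},
  ],
)

```text
time: 2.5
ee_pos: [0.5016, 0.3517, 0.4044]
eef_rot: [0.818, 0.575, -0.0, -0.0]
ft_force: [-0.2, 0.2, 0.4]
width: 0.0503
grip_force: 0.0
```

move_arm(
  steps=[
    {"dx": -4.5, "dy": 1.6, "dz": 0, "spin": 0},
    {"dx": -4.5, "dy": 1.6, "dz": 0, "spin": 0},
    {"dx": -4.5, "dy": 1.6, "dz": 0, "spin": 0},
    {"dx": -4.5, "dy": 1.6, "dz": 0, "spin": 0},
    {"dx": -4.5, "dy": 1.6, "dz": 0, "spin": 0},
    {"dx": -4.5, "dy": 1.6, "dz": 0, "spin": 0},
    {"dx": -4.5, "dy": 1.6, "dz": 0, "spin": 0},
    {"dx": -4.5, "dy": 1.6, "dz": 0, "spin": 0},
    {"dx": -4.5, "dy": 1.6, "dz": 0, "spin": 0},
    {"dx": -4.5, "dy": 1.6, "dz": 0, "spin": 0},
    {"dx": -4.5, "dy": 1.6, "dz": 0, "spin": 0},
    {"dx": 0, "dy": 0, "dz": 0, "spin": 0},
  ],
)

```text
time: 3.7
ee_pos: [0.4971, -0.1793, 0.4049]
eef_rot: [0.821, 0.571, -0.001, 0.001]
ft_force: [0.5, -0.0, -0.3]
width: 0.05
grip_force: 0.0
```

```bash
python3 - <<'E'
from h import *
go([.4915,-.2288,.0874])
E
```

```text
t 3.7 g [ 0.4971 -0.1797  0.2409] toolyang -0.3543 d_cm [-4.77  1.16 15.37] F [ 0.51 -0.05 -0.28] w 0.05 gf 0.0
```

move_arm(
  steps=[
    {"dx": -2.4, "dy": 0.6, "dz": 2, "spin": 0},
    {"dx": -2.4, "dy": 0.6, "dz": 2, "spin": -0.01},
    {"dx": 0, "dy": 0, "dz": 2, "spin": 0},
    {"dx": 0, "dy": 0, "dz": 2, "spin": 0},
    {"dx": 0, "dy": 0, "dz": 2, "spin": 0},
    {"dx": 0, "dy": 0, "dz": 1.5, "spin": 0},
    {"dx": 0, "dy": 0, "dz": 1.5, "spin": 0},
    {"dx": 0, "dy": 0, "dz": 1.5, "spin": 0},
    {"dx": 0, "dy": 0, "dz": 0.9, "spin": 0},
    {"dx": 0, "dy": 0, "dz": 0, "spin": 0},
    {"dx": 0, "dy": 0, "dz": 0, "spin": 0},
  ],
)

```text
time: 4.8
ee_pos: [0.4941, -0.222, 0.251]
eef_rot: [0.815, 0.579, 0.0, 0.0]
ft_force: [-0.1, -0.3, 0.8]
width: 0.0498
grip_force: 0.0
```

```bash
python3 - <<'E'
from h import *
from bench import imaging
import cv2
go([.4915,-.2288,.0874])
c=imaging.camera("scene");np.savez("s1.npz",**c)
cv2.imwrite("pics/s1.png",cv2.resize(c["img"][180:420,60:380,::-1],None,fx=2.4,fy=2.4))
E
```

```text
t 4.8 g [ 0.4941 -0.222   0.087 ] toolyang -0.3351 d_cm [-0.73 -0.03 -0.04] F [-0.15 -0.25  0.83] w 0.0498 gf 0.0
```

View pics/s1.png

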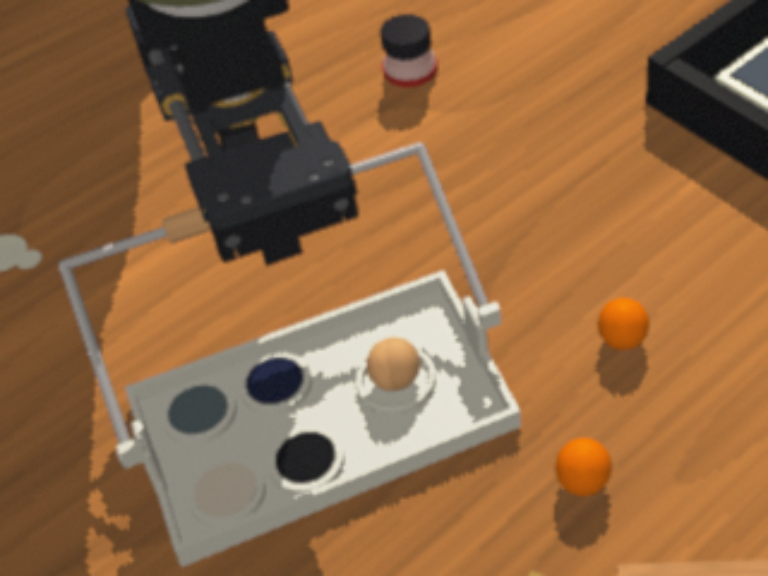

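The gripper straddles the grip bar at crop (270,215), and the ball is in its pocket at crop (393,363). I shift 7 mm along the bar and close lightly.

move_arm(
  steps=[
    {"dx": -0.7, "dy": 0, "dz": 0, "spin": 0},
    {"dx": 0, "dy": 0, "dz": 0, "spin": 0},
  ],
)

```text
time: 5.05
ee_pos: [0.4913, -0.2296, 0.2513]
eef_rot: [0.815, 0.579, 0.0, 0.0]
ft_force: [-0.4, -0.3, 0.5]
width: 0.0502
grip_force: 0.0
```

move_arm(
  steps=[
    {"dx": 0, "dy": 0, "dz": 0, "spin": 0},
    {"dx": 0, "dy": 0, "dz": 0, "spin": 0},
    {"dx": 0, "dy": 0, "dz": 0, "spin": 0},
    {"dx": 0, "dy": 0, "dz": 0, "spin": 0},
    {"dx": 0, "dy": 0, "dz": 0, "spin": 0},
    {"dx": 0, "dy": 0, "dz": 0, "spin": 0},
  ],
  claw=1,
  squeeze=3,
)

```text
time: 5.65
ee_pos: [0.4915, -0.2284, 0.2506]
eef_rot: [0.815, 0.579, -0.0, -0.0]
ft_force: [-1.6, 0.8, 0.1]
width: 0.0156
grip_force: 3.0
```

```bash
python3 - <<'E'
from h import *
go([.4915,-.2288,.0874])
x,z=-.115*np.cos(.5227),.115*np.sin(.5227)
for n in (16,):
    a=np.linspace(.5227,1.5708,n+1); P=np.c_[-.115*np.cos(a),-.115*np.sin(a)]*100
    print(a.round(2),np.diff(P,axis=0).round(2).tolist())
E
```

```text
t 5.65 g [ 0.4914 -0.2283  0.0866] toolyang -0.3349 d_cm [-0.04  0.02 -0.08] F [-1.55  0.78  0.13] w 0.0156 gf 3.0
[0.52 0.59 0.65 0.72 0.78 0.85 0.92 0.98 1.05 1.11 1.18 1.24 1.31 1.37
 1.44 1.51 1.57] [[0.4, -0.64], [0.44, -0.61], [0.48, -0.58], [0.51, -0.55], [0.55, -0.52], [0.58, -0.48], [0.61, -0.44], [0.64, -0.4], [0.66, -0.36], [0.69, -0.31], [0.7, -0.27], [0.72, -0.22], [0.73, -0.17], [0.74, -0.12], [0.75, -0.07], [0.75, -0.02]]
```

move_arm(
  steps=[
    {"dx": 0, "dy": 0.4, "dz": -0.64, "spin": 0},
    {"dx": 0, "dy": 0.44, "dz": -0.61, "spin": 0},
    {"dx": 0, "dy": 0.48, "dz": -0.58, "spin": 0},
    {"dx": 0, "dy": 0.51, "dz": -0.55, "spin": 0},
    {"dx": 0, "dy": 0.55, "dz": -0.52, "spin": 0},
    {"dx": 0, "dy": 0.58, "dz": -0.48, "spin": 0},
    {"dx": 0, "dy": 0.61, "dz": -0.44, "spin": 0},
    {"dx": 0, "dy": 0.64, "dz": -0.4, "spin": 0},
    {"dx": 0, "dy": 0, "dz": 0, "spin": 0},
  ],
)

```text
time: 6.55
ee_pos: [0.5324, -0.2426, 0.2936]
eef_rot: [0.815, 0.579, 0.0, 0.001]
ft_force: [-1.7, 1.5, 3.6]
width: 0.0154
grip_force: 3.0
```

```bash
python3 - <<'E'
from h import *
p=[.5853,-.2624,-.3436]
go(W(p,hp(1.0468,0))[0]);go(W(p,hp(1.5708,0))[0])
E
```

```text
t 6.55 g [ 0.5327 -0.2427  0.1296] toolyang -0.3347 d_cm [-0.08 -0.13  0.  ] F [-1.72  1.54  3.6 ] w 0.0154 gf 3.0
t 6.55 g [ 0.5327 -0.2427  0.1296] toolyang -0.3347 d_cm [-0.13  5.62 -1.53] F [-1.72  1.54  3.6 ] w 0.0154 gf 3.0
```

move_arm(
  steps=[
    {"dx": 0, "dy": 0.66, "dz": -0.4, "spin": 0},
    {"dx": 0, "dy": 0.69, "dz": -0.34, "spin": 0},
    {"dx": 0, "dy": 0.7, "dz": -0.27, "spin": 0},
    {"dx": 0, "dy": 0.72, "dz": -0.22, "spin": 0},
    {"dx": 0, "dy": 0.73, "dz": -0.17, "spin": 0},
    {"dx": 0, "dy": 0.74, "dz": -0.12, "spin": 0},
    {"dx": 0, "dy": 0.5, "dz": -0.05, "spin": 0},
    {"dx": 0, "dy": 0.5, "dz": -0.02, "spin": 0},
    {"dx": 0, "dy": 0.3, "dz": 0, "spin": 0},
    {"dx": 0, "dy": 0, "dz": 0, "spin": 0},
    {"dx": 0, "dy": 0, "dz": 0, "spin": 0},
  ],
)

```text
time: 7.65
ee_pos: [0.5837, -0.2605, 0.3087]
eef_rot: [0.815, 0.579, 0.0, 0.0]
ft_force: [-0.3, 0.1, -1.0]
width: 0.0162
grip_force: 3.0
```

```bash
python3 - <<'E'
from h import *
from bench import imaging
import cv2
p=[.5853,-.2624,-.3436]
go(W(p,hp(1.5708,0))[0])
c=imaging.camera("scene");np.savez("s2.npz",**c)
cv2.imwrite("pics/s2.png",cv2.resize(c["img"][180:420,60:380,::-1],None,fx=2.4,fy=2.4))
print(((proj(c,W(p,[[.06,.1,.016],[-.06,-.1,.016],[-.06,.1,.016],hp(1.5708,.107),hp(1.5708,-.107)]))-[60,180])*2.4).round(0).tolist())
E
```

```text
t 7.65 g [ 0.5837 -0.2605  0.1447] toolyang -0.335 d_cm [-0.13  0.21 -0.03] F [-0.26  0.15 -1.05] w 0.0162 gf 3.0
[[517.0, 412.0], [123.0, 386.0], [442.0, 271.0], [474.0, 187.0], [68.0, 324.0]]
```

View pics/s2.png

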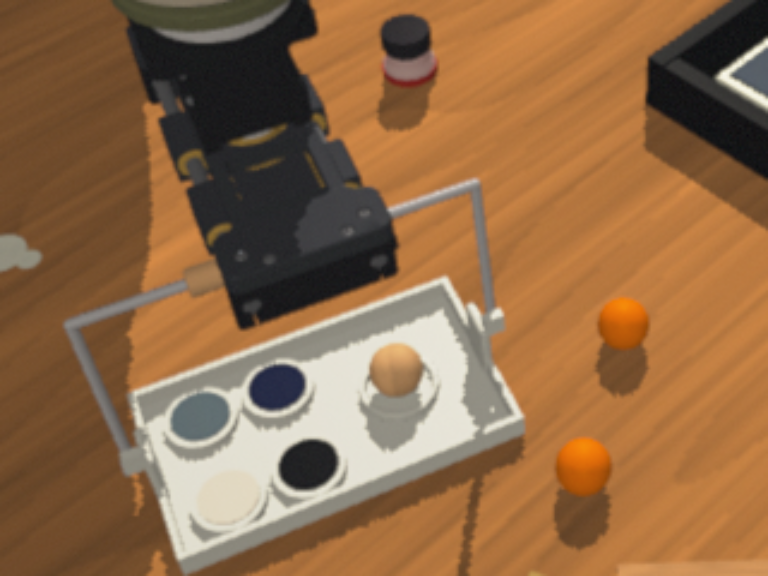

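The handle is nearly upright: its corners are at crop (477,184) and (70,325), and the ball is in the pocket. The tray crept a few mm, so I refit the angle from marked points.

```bash
cat > fit.py <<'E'
from h import *
c=np.load("s2.npz")
P=[[.06,.1,.016],[-.06,-.1,.016],[-.06,.1,.016]]
def run(u0,u1):
    # compare shift of the same marked points in s1 and s2 (crop px), handle fitted
    f=lambda p:np.r_[(proj(c,W(p,P+[hp(p[3],.107),hp(p[3],-.107)]))-(np.array(u1)/2.4+[60,180])).ravel()]
    o=least_squares(f,[.585,-.262,-.34,1.5]);print(o.x.round(4),o.fun.round(1))
run(0,[[523,419],[133,392],[446,279],[479,184],[70,325]])
E
python3 fit.py
```

```text
[ 0.5919 -0.2627 -0.343   1.5184] [ 0.8  0.  -2.   0.3  1.1 -0.8 -0.7  0.8  0.8 -0.5]
```

move_arm(
  steps=[
    {"dx": 0, "dy": 0.2, "dz": 0, "spin": 0},
    {"dx": 0, "dy": 0.2, "dz": 0, "spin": 0},
    {"dx": 0, "dy": 0.2, "dz": 0, "spin": 0},
    {"dx": 0, "dy": 0.2, "dz": 0, "spin": 0},
    {"dx": 0, "dy": 0.1, "dz": 0, "spin": 0},
    {"dx": 0, "dy": 0, "dz": 0, "spin": 0},
    {"dx": 0, "dy": 0, "dz": 0, "spin": 0},
    {"dx": 0, "dy": 0, "dz": 0, "spin": 0},
  ],
)

```text
time: 8.5
ee_pos: [0.5921, -0.2635, 0.3089]
eef_rot: [0.815, 0.579, 0.0, -0.0]
ft_force: [-4.1, 1.3, 4.3]
width: 0.0158
grip_force: 3.0
```

```bash
python3 - <<'E'
from h import *
from bench import imaging
import cv2
go([.5853,-.2624,.145])
c=imaging.camera("scene");np.savez("s2.npz",**c)
cv2.imwrite("pics/s3.png",cv2.resize(c["img"][180:420,60:380,::-1],None,fx=2.4,fy=2.4))
E
```

```text
t 8.5 g [ 0.5921 -0.2635  0.1449] toolyang -0.3351 d_cm [-0.12 -0.68 -0.01] F [-4.13  1.29  4.26] w 0.0158 gf 3.0
```

View pics/s3.png

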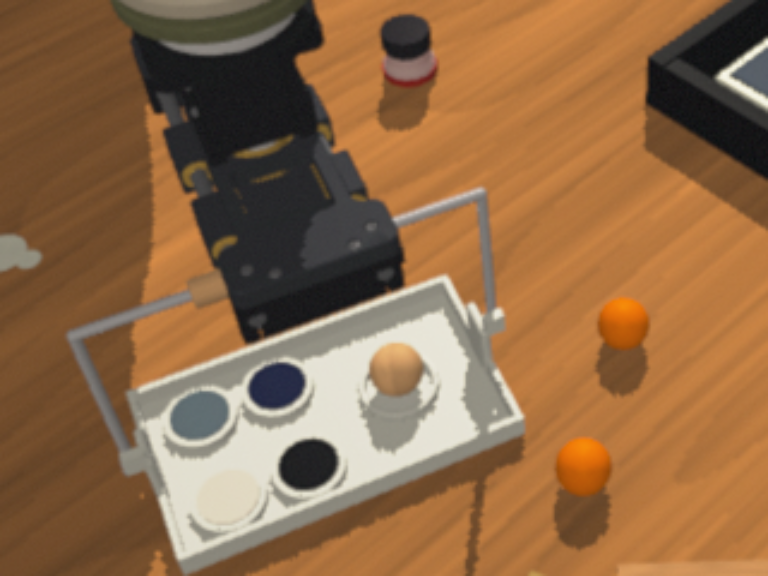

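The tray has not moved: its corner is still at crop (523,420). The handle advanced to its stop, with its corner at crop (486,190), the ball is in the pocket, and a 4 N stop force has built up. I firm up the grip and lift gently.

move_arm(
  steps=[
    {"dx": 0, "dy": 0, "dz": 0, "spin": 0},
    {"dx": 0, "dy": 0, "dz": 0, "spin": 0},
    {"dx": 0, "dy": 0, "dz": 0, "spin": 0},
    {"dx": 0, "dy": 0, "dz": 0, "spin": 0},
  ],
  squeeze=40,
)

```text
time: 8.95
ee_pos: [0.5922, -0.2635, 0.3089]
eef_rot: [0.815, 0.579, 0.0, -0.0]
ft_force: [-4.4, 1.5, 5.3]
width: 0.0148
grip_force: 40.0
```

move_arm(
  steps=[
    {"dx": 0, "dy": 0, "dz": -0.1, "spin": 0},
    {"dx": 0, "dy": 0, "dz": -0.1, "spin": 0},
    {"dx": 0, "dy": 0, "dz": -0.2, "spin": 0},
    {"dx": 0, "dy": 0, "dz": -0.3, "spin": 0},
    {"dx": 0, "dy": 0, "dz": -0.4, "spin": 0},
    {"dx": 0, "dy": 0, "dz": -0.5, "spin": 0},
    {"dx": 0, "dy": 0, "dz": -0.6, "spin": 0},
    {"dx": 0, "dy": 0, "dz": -0.6, "spin": 0},
    {"dx": 0, "dy": 0, "dz": -0.6, "spin": 0},
    {"dx": 0, "dy": 0, "dz": -0.4, "spin": 0},
    {"dx": 0, "dy": 0, "dz": -0.2, "spin": 0},
    {"dx": 0, "dy": 0, "dz": 0, "spin": 0},
  ],
)

```text
time: 10.15
ee_pos: [0.5923, -0.2635, 0.3491]
eef_rot: [0.815, 0.579, 0.0, 0.0]
ft_force: [0.6, -0.0, -4.6]
width: 0.0146
grip_force: 39.9
```

```bash
python3 - <<'E'
from h import *
from bench import imaging
import cv2
c=imaging.camera("scene");np.savez("s3.npz",**c)
cv2.imwrite("pics/s4.png",cv2.resize(c["img"][160:400,60:380,::-1],None,fx=2.4,fy=2.4))
go([.61,.1662,.145+.1])
E
```

```text
t 10.2 g [ 0.5922 -0.2634  0.1847] toolyang -0.335 d_cm [ 41.16 -12.44  -6.02] F [ 1.06  0.21 -4.25] w 0.0148 gf 39.9
```

View pics/s4.png

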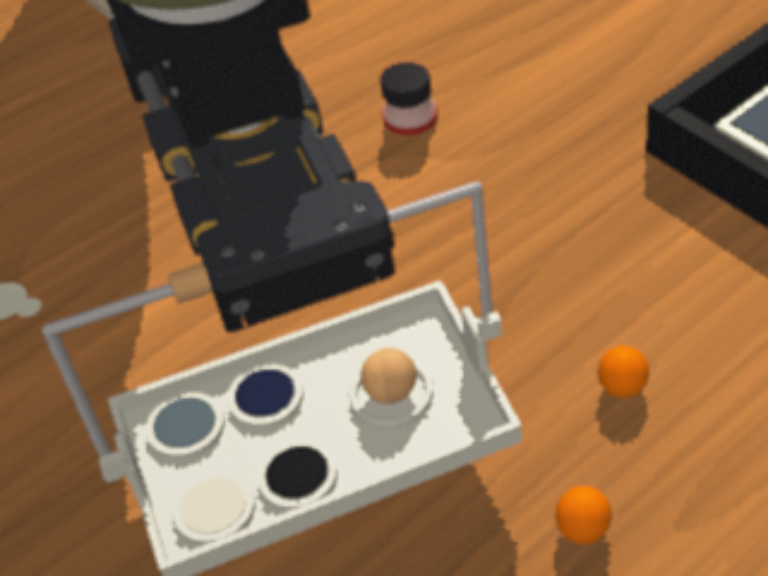

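The tray hangs level and clear of the table: its rim corners are at crop (440,285) and (520,432), and the ball is in the pocket at crop (388,376). I raise it and carry it with soft ramps.

move_arm(
  steps=[
    {"dx": 0, "dy": 0, "dz": -0.2, "spin": 0},
    {"dx": 0, "dy": 0, "dz": -0.4, "spin": 0},
    {"dx": 0, "dy": 0, "dz": -0.6, "spin": 0},
    {"dx": 0, "dy": 0, "dz": -0.6, "spin": 0},
    {"dx": 0, "dy": 0, "dz": -0.6, "spin": 0},
    {"dx": 0, "dy": 0, "dz": -0.6, "spin": 0},
    {"dx": 0, "dy": 0, "dz": -0.6, "spin": 0},
    {"dx": 0, "dy": 0, "dz": -0.6, "spin": 0},
    {"dx": 0, "dy": 0, "dz": -0.6, "spin": 0},
    {"dx": 0, "dy": 0, "dz": -0.6, "spin": 0},
    {"dx": 0, "dy": 0, "dz": -0.4, "spin": 0},
    {"dx": 0, "dy": 0, "dz": -0.2, "spin": 0},
  ],
)

```text
time: 11.4
ee_pos: [0.5923, -0.2635, 0.4093]
eef_rot: [0.815, 0.579, 0.0, 0.0]
ft_force: [0.2, 0.8, -4.3]
width: 0.0148
grip_force: 39.9
```

move_arm(
  steps=[
    {"dx": 0.19, "dy": -0.06, "dz": 0, "spin": 0},
    {"dx": 0.38, "dy": -0.12, "dz": 0, "spin": 0},
    {"dx": 0.57, "dy": -0.17, "dz": 0, "spin": 0},
    {"dx": 0.77, "dy": -0.23, "dz": 0, "spin": 0},
    {"dx": 0.96, "dy": -0.29, "dz": 0, "spin": 0},
    {"dx": 1.15, "dy": -0.35, "dz": 0, "spin": 0},
    {"dx": 1.34, "dy": -0.4, "dz": 0, "spin": 0},
    {"dx": 1.34, "dy": -0.4, "dz": 0, "spin": 0},
    {"dx": 1.34, "dy": -0.4, "dz": 0, "spin": 0},
    {"dx": 1.34, "dy": -0.4, "dz": 0, "spin": 0},
    {"dx": 1.34, "dy": -0.4, "dz": 0, "spin": 0},
    {"dx": 1.34, "dy": -0.4, "dz": 0, "spin": 0},
  ],
)

```text
time: 12.6
ee_pos: [0.5977, -0.1364, 0.4088]
eef_rot: [0.815, 0.579, 0.0, -0.0]
ft_force: [0.4, 0.2, -4.7]
width: 0.0148
grip_force: 39.9
```

move_arm(
  steps=[
    {"dx": 1.34, "dy": -0.4, "dz": 0, "spin": 0},
    {"dx": 1.34, "dy": -0.4, "dz": 0, "spin": 0},
    {"dx": 1.34, "dy": -0.4, "dz": 0, "spin": 0},
    {"dx": 1.34, "dy": -0.4, "dz": 0, "spin": 0},
    {"dx": 1.34, "dy": -0.4, "dz": 0, "spin": 0},
    {"dx": 1.34, "dy": -0.4, "dz": 0, "spin": 0},
    {"dx": 1.34, "dy": -0.4, "dz": 0, "spin": 0},
    {"dx": 1.34, "dy": -0.4, "dz": 0, "spin": 0},
    {"dx": 1.34, "dy": -0.4, "dz": 0, "spin": 0},
    {"dx": 1.34, "dy": -0.4, "dz": 0, "spin": 0},
    {"dx": 1.34, "dy": -0.4, "dz": 0, "spin": 0},
    {"dx": 1.34, "dy": -0.4, "dz": 0, "spin": 0},
  ],
)

```text
time: 13.8
ee_pos: [0.6053, 0.0312, 0.4088]
eef_rot: [0.815, 0.579, 0.0, -0.0]
ft_force: [0.1, -0.3, -4.2]
width: 0.0148
grip_force: 39.9
```

move_arm(
  steps=[
    {"dx": 1.34, "dy": -0.4, "dz": 0, "spin": 0},
    {"dx": 1.34, "dy": -0.4, "dz": 0, "spin": 0},
    {"dx": 1.34, "dy": -0.4, "dz": 0, "spin": 0},
    {"dx": 1.34, "dy": -0.4, "dz": 0, "spin": 0},
    {"dx": 1.34, "dy": -0.4, "dz": 0, "spin": 0},
    {"dx": 1.34, "dy": -0.4, "dz": 0, "spin": 0},
    {"dx": 1.15, "dy": -0.35, "dz": 0, "spin": 0},
    {"dx": 0.96, "dy": -0.29, "dz": 0, "spin": 0},
    {"dx": 0.77, "dy": -0.23, "dz": 0, "spin": 0},
    {"dx": 0.57, "dy": -0.17, "dz": 0, "spin": 0},
    {"dx": 0.38, "dy": -0.12, "dz": 0, "spin": 0},
    {"dx": 0.19, "dy": -0.06, "dz": 0, "spin": 0},
  ],
)

```text
time: 15.0
ee_pos: [0.6107, 0.1559, 0.4089]
eef_rot: [0.815, 0.579, 0.0, -0.0]
ft_force: [-0.5, -0.9, -4.0]
width: 0.0144
grip_force: 39.9
```

```bash
python3 - <<'E'
from h import *
go([.61,.1662,.145+.1])
E
```

```text
t 15.0 g [0.6107 0.1559 0.2449] toolyang -0.3351 d_cm [ 0.95 -0.41 -0.01] F [-0.54 -0.86 -3.99] w 0.0144 gf 39.9
```

move_arm(
  steps=[
    {"dx": 0.2, "dy": -0.1, "dz": 0, "spin": 0},
    {"dx": 0.3, "dy": -0.1, "dz": 0, "spin": 0},
    {"dx": 0.3, "dy": -0.1, "dz": 0, "spin": 0},
    {"dx": 0.1, "dy": 0, "dz": 0, "spin": 0},
    {"dx": 0, "dy": 0, "dz": 0, "spin": 0},
    {"dx": 0, "dy": 0, "dz": 0, "spin": 0},
    {"dx": 0, "dy": 0, "dz": 0, "spin": 0},
    {"dx": 0, "dy": 0, "dz": 0, "spin": 0},
    {"dx": 0, "dy": 0, "dz": 0, "spin": 0},
    {"dx": 0, "dy": 0, "dz": 0, "spin": 0},
  ],
)

```text
time: 16.0
ee_pos: [0.6108, 0.1652, 0.4088]
eef_rot: [0.815, 0.579, 0.0, -0.0]
ft_force: [-0.0, -0.1, -4.6]
width: 0.0148
grip_force: 39.9
```

```bash
python3 - <<'E'
from h import *
from bench import imaging
import cv2
c=imaging.camera("scene")
cv2.imwrite("pics/s5.png",cv2.resize(c["img"][40:340,200:600,::-1],None,fx=2,fy=2))
go([.61,.1662,.245])
p=[.61,.1662,-.335]
print(((proj(c,W(p,[[.06,.1,.116],[.06,-.1,.116],[-.06,-.1,.116],[-.06,.1,.116],[0,.107,.245],[0,-.107,.245],[0,.045,.122]]))-[200,40])*2).round(0).tolist())
E
```

```text
t 16.05 g [0.6108 0.1653 0.2448] toolyang -0.335 d_cm [ 0.06 -0.11 -0.02] F [-0.36  0.35 -5.38] w 0.0149 gf 39.9
[[548.0, 256.0], [338.0, 326.0], [264.0, 243.0], [463.0, 183.0], [540.0, 77.0], [299.0, 142.0], [451.0, 229.0]]
```

View pics/s5.png

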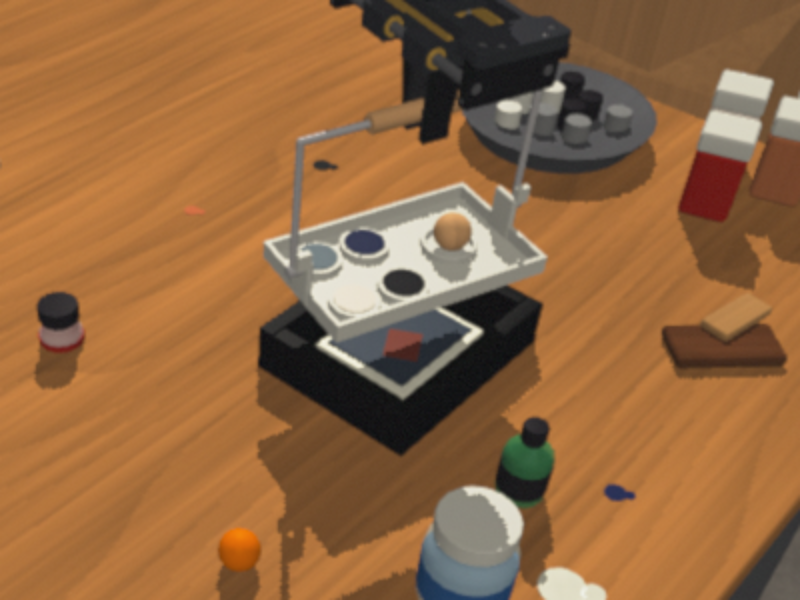

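The tray hangs level over the box. Its rim corners at crop (546,258), (336,330), (265,242) and (463,185) match the level prediction, and the ball is in its pocket at (452,231). I hand it in.

```bash
python3 -c "
from bench import job
print(job.close_job())"
```

```text
the job is handed in; nothing more can be done
None
```

I handed the job in with the tray held by its grip, level and still about 55 mm above the middle of the shadow box, the handle upright and the ball in its pocket; the hand-in call did not return a verdict.

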